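# Switch the camera selector on by fingertip

## Robot

A 7-joint arm with a two-finger parallel gripper is mounted at the origin on the work surface. World frame = base frame: x ahead of the robot, y to its left, z up, the work surface at z = 0. Lengths are in m, angles in rad, forces in N, time in s.
With the tool pointing down it reaches from about 0.425 to 0.925 m from the base axis. Payload 6.8 kg.
Tool frame: the origin (TCP) lies at the very end of the fingers, on their centre line; the grasp point (between the pads) lies 19 mm behind it; z points along the fingers, x is the direction in which the jaws open and shut, and the axes are right-handed (so a half turn about z gives the same grasp; the last joint's range is limited). The gripper opens to 85 mm and grips with 20 to 120 N. Pads are 22 mm wide; open, the fingers measure 114 mm over their backs; the gripper's body (76 mm by 85 mm) begins 54 mm behind the grasp point. The pads swing forward as they close: fully open they stand 13 mm farther back than shut.
Start: joints at [-1.244, 0.477, 0.022, 1.555, -0.011, 1.109, -0.083], TCP at [0.284, 0.612, 0.231] pointing down, gripper open.
Joint ranges: [-2.96, 2.96], [-0.34, 2.1], [-1.41, 1.46], [0.24, 2.44], [-1.37, 4.51], [0.17, 1.92], [-2.96, 2.96]. Speed limits (rad/s): [2.39, 2.39, 3.14, 3.14, 3.14, 3.14, 3.14].

## Interface

Orientations are given as a rotation vector (axis times angle).
In Python, from bench import r, grab_frame gives the robot as it stands. The module is installed in compiled form; this text tells all that it offers.
- The arm moves only by the tool send_rows, never from a script. Its argument "series" is a list of rows, each a list of 2 entries, a list of its own where there are three numbers: the shift along the tool's x, y, z in m, then the turn, a rotation vector about the tool's x, y, z in units of 5 degrees (1.0 is 5 degrees). A call has 1 to 20 rows; each row shifts and turns the commanded pose from where the row before left it, along the tool's axes as they then stand; what a row does not reach is not made up. A row lasts 1/8 s, in which the tool goes at most 62.5 mm and 10.7 degrees, less where a joint would pass 70% of its speed; a pose out of reach is approached as far as the arm can. A call is refused whole if a number of a shift passes 0.0625 or a number of a turn 1, either way. A call with a gripper value outside its range is refused whole. "fingers" is the closure in counts, from 0 (fully open) to 255 (shut), set as the call begins (left out, the last holds). The fingers move at their own pace and stop on an object; "grip_force" is the grip in N (left out, the last holds). Time passes only in rows, so rows that do not move let the fingers close. It gives the time, the measured TCP pose, the force and the opening at its end, in the units of the state.
- r.get_obs(): the state, without advancing time (a new reading comes with each control period).
- grab_frame(name): name is "scene" or "top"; returns a dict with "frame" (384x512x3 uint8, red, green, blue), "fx", "fy", "cx", "cy" (pixels), "origin" and "rotation" of the camera in the world. Camera axes: x right, y down, z forward; pixel columns grow to the right and rows downward; lengths in m; the calibration is good to about 2 mm. A picture is of the moment at which its call begins. There is no depth.
- r.hand_in(): hands the job in, once; it reports no verdict.
The state is a dict: "clock": time; "joints": joint angles; "qvel": joint speeds; "tau": joint torques, N m; "tcp_pos": TCP position; "orientation": TCP orientation; "contact_force": force on the tool from outside, world axes, zero at the start; "moment": the same for the moment, N m; "grip_width": finger opening in m.
Only numpy, scipy, OpenCV 4.12 (cv2) and the standard library are available. Lean on these libraries where they do the work, as an engineer would, in place of code of your own. Each camera call takes 0.05 s, during which the arm holds its last target.

## Task

On the camera selector, drag a fingertip round on the big knurled dial to turn it clockwise until its white index line clicks into place at the long bar mark, one or two clicks on. Then press the round key on the small key box all the way down and let it come up again, so that the chosen camera comes on screen. Do it with light fingertip pressure, without gripping or lifting anything, and leave the loose things on the desk where they are.

Things in the scene. Friction and masses are not known exactly. Their poses are not given: they have to be found in the camera images.
- selector: camera selector, grey square unit fixed to the desk, 160 x 160 mm, 40 mm high, big round dial centred on its top; origin at the centre of its underside, z up. Five white marks round the dial, seen from above at +60, +30, 0, -30, -60 degrees from its own x axis (counter-clockwise positive): the one at -30 is a long radial bar (22 mm), the others are small dots.
- dial_top (a point): centre of the dial's flat top, 54 mm above the desk, z up. Black ribbed disc, 104 mm across, 14 mm proud of the unit, too wide to grip: press a fingertip on its top about 40 mm from the centre and drag round (friction about 0.8 or more). Gives downwards on a spring, 0.6 N then 1.2 N per mm, up to 8 mm, and turns as well when pushed down. White index line on top, 10 to 50 mm from the centre.
- dial (a joint): turn of the dial, rad, growing clockwise seen from above. Detents at 0, 0.524, 1.047, 1.571, 2.094: the index line then points at the five marks in turn (0: the +60 degree dot; 1.571: the long bar). Needs about 0.07 N m to pass a click; beyond half-way it is pulled into the next. End stops -0.12, 2.21. Starts 1 or 2 clicks short of the bar (rarely half-way).
- keybox: small grey key box fixed to the desk, 90 by 90 mm, 30 mm high, with one round key on its top; origin at the centre of its underside. The key box and the selector stand side by side, either one to the left.
- key_top (a point): centre of the top of the round white push key, 32 mm across, in the middle of the key box; its height is as read. Sprung: goes down 6 mm, about 5 N when fully down, and comes up again by itself.
- key (a joint): travel of the key, m: 0 up, 0.006 fully down; it counts as pressed beyond 0.004.
- mug: loose bystander, to be left alone: white mug with a handle, 80 mm wide, 92 mm tall; origin at the centre of its underside
- tape: loose bystander, to be left alone: black roll of tape lying flat, 90 mm wide, 24 mm high; origin at the centre of its underside
- driver: loose bystander, to be left alone: screwdriver lying on the table along its own x axis, about 170 mm long; lies between the selector and the key box
- mouse: loose bystander, to be left alone: black computer mouse, 105 by 62 mm, 35 mm high; origin at the centre of its underside
- pliers: loose bystander, to be left alone: pliers lying flat along their own x axis, about 175 mm long, 12 mm high
- junction: loose bystander, to be left alone: white square junction box, 70 by 70 mm, 35 mm high; origin at the centre of its underside
Mind the look-alikes: they are no part of the job. Leave any green look-alike of the keybox alone.

How it is judged:
By the outcome, as a careful person would: the job done as asked, in the order asked, and still so for the second after the job is handed in, with the robot touching nothing.
It also fails if it takes over 51 s, if anything falls off the work surface, if the arm or the gripper's body presses on something with over 40 N, if the wrist force passes 120 N, or if a joint passes its speed limit or range.

## Working session

There is one attempt and no reset: what is moved stays moved. The work goes in short steps, Python scripts to look and compute and a tool call to move; the robot and the scene stay as the last step left them, time stands still between calls to the robot, and variables do not carry over. Pictures are saved under pics/ and viewed, and the job is handed in when it is done.

Besides the shell and the picture viewer there is one more tool, called after ">>>" as name([rows], argument=value, ...), one row to a line, values as JSON. send_rows: Moves the arm, as the interface text tells. Its arguments: {"type":"object","properties":{"series":{"type":"array"},"fingers":{"type":"number"},"grip_force":{"type":"number"}},"required":["series"]}

```bash
mkdir -p pics; python3 - <<'E'
from bench import r, grab_frame
import cv2, pickle
o=r.get_obs(); print(o)
for n in("scene","top"):
    f=grab_frame(n); pickle.dump(f,open(f"{n}0.pkl","wb"))
    print(n,f["fx"],f["fy"],f["cx"],f["cy"],f["origin"],f["rotation"])
    cv2.imwrite(f"pics/{n}0.png",cv2.resize(f["frame"][:,:,::-1],(800,600),interpolation=cv2.INTER_CUBIC))
E
```

```text
{'clock': 0.0, 'joints': array([-1.24413044,  0.47776976,  0.02236651,  1.5564824 , -0.01151383,
        1.10927875, -0.08309096]), 'qvel': array([-0.00049128, -0.00021914,  0.00141697,  0.00046398,  0.0002043 ,
       -0.00157075, -0.00064404]), 'tau': array([ 6.31270268e-04, -5.96454191e+01,  1.60826214e+00, -2.81195873e+01,
        1.25298905e-02,  9.58147575e-03, -1.00258524e-05]), 'tcp_pos': array([0.28408162, 0.61164729, 0.2303335 ]), 'orientation': array([ 2.64735497e+00,  1.68946822e+00, -2.27598035e-03]), 'contact_force': array([ 1.49380804, -1.10291463, -0.0913133 ]), 'moment': array([-0.01078974, -0.05499301,  0.01648034]), 'grip_width': 0.08547843565484657}
scene 419.6762803975873 419.6762803975873 250.2611485699523 195.016116881731 [0.86201057 0.70520606 1.06734407] [-0.64969396 -2.76027261  0.94915345]
top 381.74224420728325 381.74224420728325 256.3034185137446 189.64996430985198 [ 0.38361367 -0.0155848   1.22435655] [-2.15129688  2.18370101 -0.09424894]
```

View pics/scene0.png

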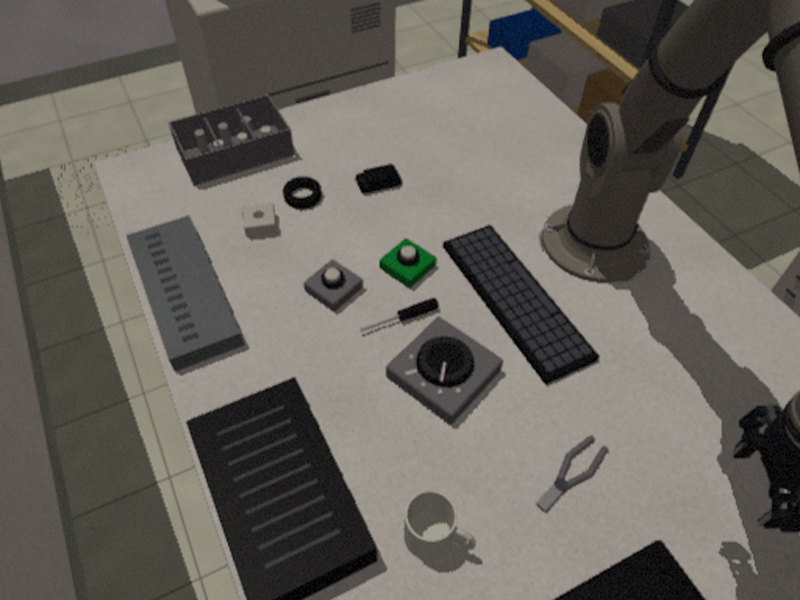

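View pics/top0.png

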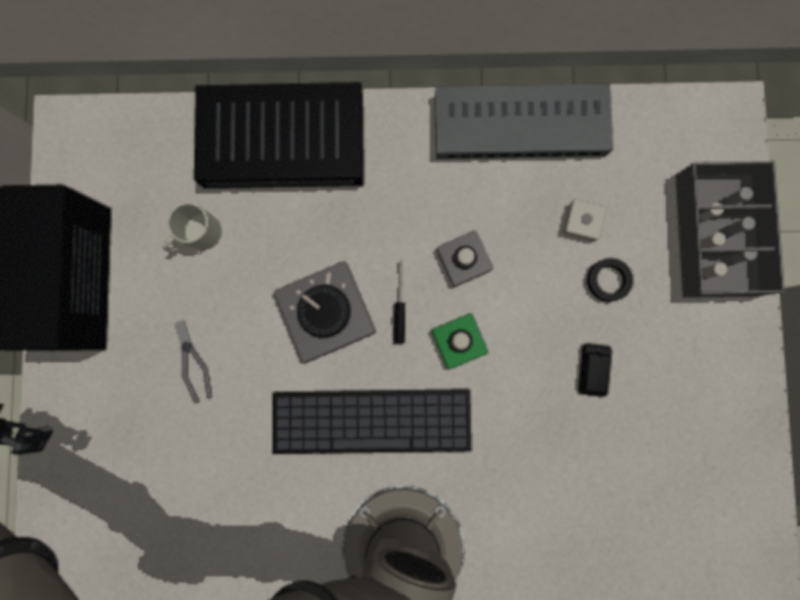

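The scene view shows the selector at about (445,365) and the grey key box at (333,283). In the top view (800x600) the selector is at (324,310), the grey key at (465,257) and the green look-alike at (459,341). I'll zoom in next.

```bash
cat > h.py <<'E'
import numpy as np, pickle, cv2
from scipy.spatial.transform import Rotation as R
def rot(f):
    a=np.asarray(f["rotation"]); return R.from_rotvec(a).as_matrix() if a.size==3 else a
def px2w(f,u,v,z):
    d=rot(f)@np.array([(u-f["cx"])/f["fx"],(v-f["cy"])/f["fy"],1]); o=np.asarray(f["origin"])
    return o+d*(z-o[2])/d[2]
def w2px(f,p):
    c=rot(f).T@(np.asarray(p)-f["origin"]); return np.array([f["fx"]*c[0]/c[2]+f["cx"],f["fy"]*c[1]/c[2]+f["cy"]])
def crop(f,u0,v0,w,h,s,name):
    cv2.imwrite(name,cv2.resize(f["frame"][v0:v0+h,u0:u0+w,::-1],(w*s,h*s),interpolation=cv2.INTER_CUBIC))
E
python3 - <<'E'
from h import *
t=pickle.load(open("top0.pkl","rb"));s=pickle.load(open("scene0.pkl","rb"))
crop(t,170,140,150,100,5,"pics/tc.png")
crop(s,190,145,140,130,4,"pics/sc.png")
E
```

```text
(no output)
```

View pics/tc.png

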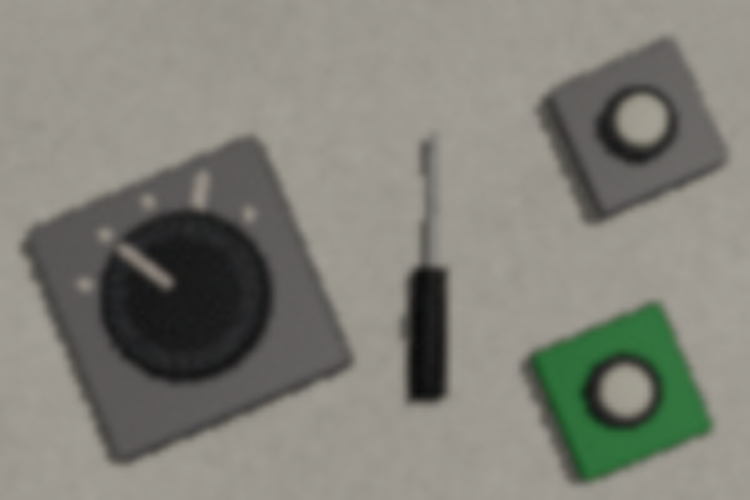

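View pics/sc.png

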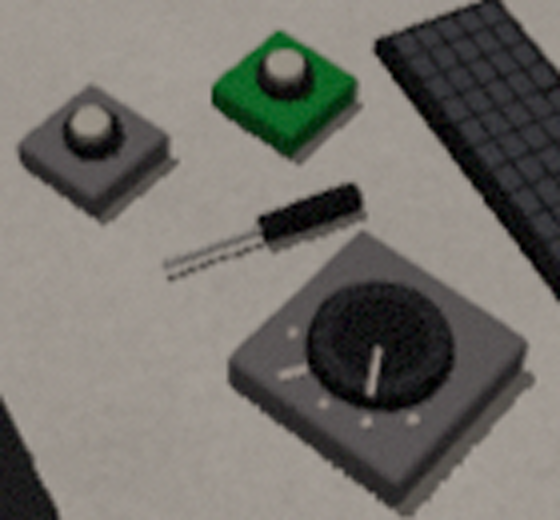

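```bash
python3 - <<'E'
from h import *
from scipy.optimize import least_squares
t=pickle.load(open("top0.pkl","rb"));s=pickle.load(open("scene0.pkl","rb"))
tp=lambda a,b:(170+(a+.5)/5-.5,140+(b+.5)/5-.5)
sp=lambda a,b:(190+(a+.5)/4-.5,145+(b+.5)/4-.5)
D=px2w(t,*tp(187,293),.054); print("dial top",D, "scene", px2w(s,*sp(379,338),.054))
for c in[(253,137),(25,240),(115,462),(352,360)]: print("corner",px2w(t,*tp(*c),.040))
for n,c in dict(in_=(172,287),out=(122,246)).items():
    p=px2w(t,*tp(*c),.054)-D; print(n,np.hypot(*p[:2]),np.degrees(np.arctan2(p[1],p[0])))
for c in[(85,285),(106,235),(149,202),(201,190),(250,214)]:
    p=px2w(t,*tp(*c),.040)-D; print("mark",np.hypot(*p[:2]),np.degrees(np.arctan2(p[1],p[0])))
def tri(a,b):
    f=lambda p:np.r_[w2px(t,p)-a,w2px(s,p)-b]
    q=least_squares(f,[.6,0,.04]); return q.x,q.fun
print("key",tri(tp(642,119),sp(93,121)))
for z in(.03,.035,.04,.045): print(z,px2w(t,*tp(642,119),z),px2w(s,*sp(93,118),z))
for c in[(672,38),(548,97),(597,220),(727,158)]: print("kb",px2w(t,*tp(*c),.03))
for c in[(432,135),(428,400)]: print("driver",px2w(t,*tp(*c),.02))
E
```

```text
dial top [0.47267705 0.14673675 0.054     ] scene [0.47458015 0.15358232 0.054     ]
corner [0.57127093 0.10700434 0.04      ]
corner [0.5085003  0.25000382 0.04      ]
corner [0.36973559 0.19343213 0.04      ]
corner [0.43052068 0.04629529 0.04      ]
in_ 0.010008359141068394 67.40887468838848
out 0.04990484464555191 53.4862662446616
mark 0.06598188628329672 83.87977776944285
mark 0.06495902214012533 54.003301396065744
mark 0.06389950217543539 23.655843515052137
mark 0.06595472786323661 -6.062951551223242
mark 0.06254146001784638 -36.94936562504925
key (array([ 0.57625332, -0.13560015,  0.04561776]), array([-0.29380776,  0.50459993, -0.59106762, -0.11216317]))
0.03 [ 0.5804032  -0.13815801  0.03      ] [ 0.56907098 -0.15011643  0.03      ]
0.035 [ 0.57957937 -0.13764487  0.035     ] [ 0.57048295 -0.14599378  0.035     ]
0.04 [ 0.57875554 -0.13713174  0.04      ] [ 0.57189492 -0.14187112  0.04      ]
0.045 [ 0.57793171 -0.1366186   0.045     ] [ 0.57330689 -0.13774846  0.045     ]
kb [ 0.63207582 -0.15847293  0.03      ]
kb [ 0.59544811 -0.07905946  0.03      ]
kb [ 0.51661669 -0.1082795   0.03      ]
kb [ 0.55467109 -0.19107768  0.03      ]
driver [ 0.57389488 -0.0051767   0.02      ]
driver [ 4.05457860e-01 -2.36219298e-04  2.00000000e-02]
```

The index line sits at about 54° in world axes, on the +30 dot. The bar is at about -6°, so it needs two clicks clockwise (60°). Next I'll shut the fingers and move over the dial.

>>> send_rows([
  [[-0.0305,0.0372,0],[0,0,0]],
  [[-0.0305,0.0372,0],[0,0,0]],
  [[-0.0305,0.0372,0],[0,0,0]],
  [[-0.0305,0.0372,0],[0,0,0]],
  [[-0.0305,0.0372,0],[0,0,0]],
  [[-0.0305,0.0372,0],[0,0,0]],
  [[-0.0305,0.0372,0],[0,0,0]],
  [[-0.0305,0.0372,0],[0,0,0]],
  [[-0.0305,0.0372,0],[0,0,0]],
  [[-0.0305,0.0372,0],[0,0,0]],
  [[0,0,0],[0,0,0]],
  [[0,0,0],[0,0,0]],
  [[0,0,0],[0,0,0]],
], fingers=255, grip_force=20)

```text
clock: 1.72
tcp_pos: [0.4926, 0.1804, 0.2311]
orientation: [-2.646, -1.693, 0.0]
contact_force: [0.1, -0.3, 0.5]
grip_width: -0.0002
```

```bash
cat >> h.py <<'E'
def toolshift(o,p):
    M=R.from_rotvec(o["orientation"]).as_matrix(); return M.T@(np.asarray(p)-o["tcp_pos"])
E
python3 - <<'E'
from h import *
from bench import r
o=r.get_obs();print(o)
print(R.from_rotvec(o["orientation"]).as_matrix().round(4)); print(toolshift(o,[.494,.179,.09]))
E
```

```text
{'clock': 1.725, 'joints': array([-0.64511395,  0.2292092 ,  0.20600051,  1.92464812, -0.05612201,
        0.99348051,  0.72475208]), 'qvel': array([-0.00141608, -0.00011543,  0.00287496, -0.00139844,  0.00157097,
       -0.00218655,  0.00391611]), 'tau': array([ 5.03881238e-01, -4.07646346e+01,  2.28713885e+00, -2.62646824e+01,
        3.37565818e-02,  5.64868373e-03, -5.36398453e-03]), 'tcp_pos': array([0.49255657, 0.18036346, 0.23111337]), 'orientation': array([-2.64575540e+00, -1.69293425e+00,  4.27619513e-04]), 'contact_force': array([ 0.11236068, -0.25066684,  0.52602158]), 'moment': array([ 0.02652908,  0.00667104, -0.01821713]), 'grip_width': -0.00015784890247340122}
[[ 4.19e-01  9.08e-01 -5.00e-04]
 [ 9.08e-01 -4.19e-01  3.00e-04]
 [ 1.00e-04 -6.00e-04 -1.00e+00]]
[-0.00064387  0.0019699   0.14111212]
```

>>> send_rows([
  [[-0.0006,0.002,0.035],[0,0,0]],
  [[0,0,0.045],[0,0,0]],
  [[0,0,0.045],[0,0,0]],
  [[0,0,0.03],[0,0,0]],
  [[0,0,0.01],[0,0,0]],
  [[0,0,0],[0,0,0]],
  [[0,0,0],[0,0,0]],
])

```text
clock: 2.6
tcp_pos: [0.4957, 0.1782, 0.0676]
orientation: [2.648, 1.69, 0.004]
contact_force: [0.8, 0.4, -0.5]
grip_width: 0.0002
```

>>> send_rows([
  [[0,0,0.004],[0,0,0]],
  [[0,0,0.004],[0,0,0]],
  [[0,0,0.002],[0,0,0]],
  [[0,0,0.002],[0,0,0]],
  [[0,0,0.002],[0,0,0]],
  [[0,0,0],[0,0,0]],
])

```text
clock: 3.35
tcp_pos: [0.4949, 0.1775, 0.0523]
orientation: [-2.648, -1.69, -0.0]
contact_force: [-1.2, 0.0, 3.0]
grip_width: 0.0
```

>>> send_rows([
  [[0,0,0.002],[0,0,0]],
  [[0,0,0.0005],[0,0,0]],
  [[-0.00041,0.00158,0],[0,0,0.5]],
  [[-0.00041,0.00158,0],[0,0,0.5]],
  [[-0.00041,0.00158,0],[0,0,0.5]],
  [[-0.00041,0.00158,0],[0,0,0.5]],
  [[-0.00041,0.00158,0],[0,0,0.5]],
  [[-0.00041,0.00158,0],[0,0,0.5]],
  [[-0.00041,0.00158,0],[0,0,0.5]],
  [[-0.00041,0.00158,0],[0,0,0.5]],
  [[-0.00041,0.00158,0],[0,0,0.5]],
  [[-0.00041,0.00158,0],[0,0,0.5]],
  [[-0.00041,0.00158,0],[0,0,0.5]],
  [[-0.00041,0.00158,0],[0,0,0.5]],
  [[0,0,0],[0,0,0]],
])

```text
clock: 5.22
tcp_pos: [0.5057, 0.1617, 0.0497]
orientation: [-2.996, -0.946, 0.002]
contact_force: [-3.2, -0.8, 6.2]
grip_width: 0.0001
```

```bash
python3 - <<'E'
from h import *
from bench import r,grab_frame
o=r.get_obs();print(o["tcp_pos"],o["contact_force"],o["moment"])
p=o["tcp_pos"]-[.472,.148,0];print(np.hypot(*p[:2]),np.degrees(np.arctan2(p[1],p[0])))
f=grab_frame("scene");crop(f,190,145,140,130,4,"pics/s1.png")
E
```

```text
[0.50567704 0.16166056 0.04973011] [-3.20770984 -0.80932221  6.18199566] [-0.16876476  0.5556544   0.05249745]
0.03634217480903899 22.079157359699646
```

View pics/s1.png

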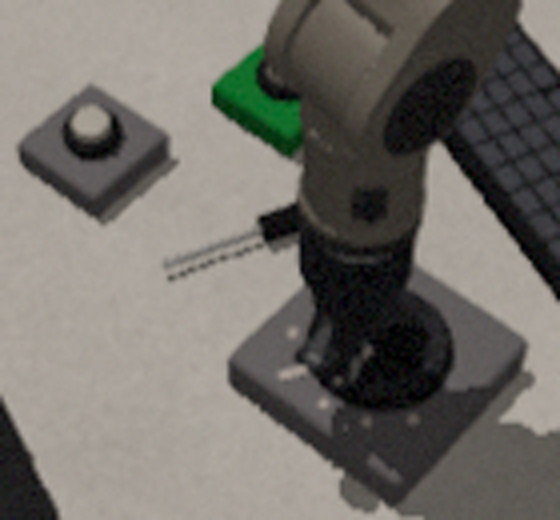

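The index line, around (365,350), has followed the finger by about 30°. I'll continue for the other 30°, then lift off and look.

>>> send_rows([
  [[-0.00041,0.00158,0],[0,0,0.5]],
  [[-0.00041,0.00158,0],[0,0,0.5]],
  [[-0.00041,0.00158,0],[0,0,0.5]],
  [[-0.00041,0.00158,0],[0,0,0.5]],
  [[-0.00041,0.00158,0],[0,0,0.5]],
  [[-0.00041,0.00158,0],[0,0,0.5]],
  [[-0.00041,0.00158,0],[0,0,0.5]],
  [[-0.00041,0.00158,0],[0,0,0.5]],
  [[-0.00041,0.00158,0],[0,0,0.5]],
  [[-0.00041,0.00158,0],[0,0,0.5]],
  [[-0.00041,0.00158,0],[0,0,0.5]],
  [[-0.00041,0.00158,0],[0,0,0.5]],
  [[0,0,0],[0,0,0]],
])

```text
clock: 6.9
tcp_pos: [0.5076, 0.1429, 0.0497]
orientation: [-3.138, -0.139, 0.003]
contact_force: [-2.7, 0.3, 6.0]
grip_width: -0.0002
```

>>> send_rows([
  [[0,0,-0.004],[0,0,0]],
  [[0,0,-0.01],[0,0,0]],
  [[0,0,-0.04],[0,0,0]],
  [[0,0,-0.05],[0,0,0]],
])

```text
clock: 7.4
tcp_pos: [0.5083, 0.1424, 0.1547]
orientation: [3.137, 0.139, -0.002]
contact_force: [0.3, 0.1, -0.4]
grip_width: -0.0
```

```bash
python3 - <<'E'
from h import *
from bench import r,grab_frame
o=r.get_obs();print(o["tcp_pos"],o["contact_force"],R.from_rotvec(o["orientation"]).as_matrix().round(3))
print(toolshift(o,[.5765,-.1365,o["tcp_pos"][2]]))
f=grab_frame("scene");crop(f,190,145,140,130,4,"pics/s2.png")
E
```

```text
[0.50833953 0.14236408 0.15472792] [ 0.30342008  0.07422741 -0.36860239] [[ 0.996  0.088 -0.001]
 [ 0.088 -0.996 -0.001]
 [-0.001  0.001 -1.   ]]
[4.32431415e-02 2.83797426e-01 2.82347709e-04]
```

View pics/s2.png

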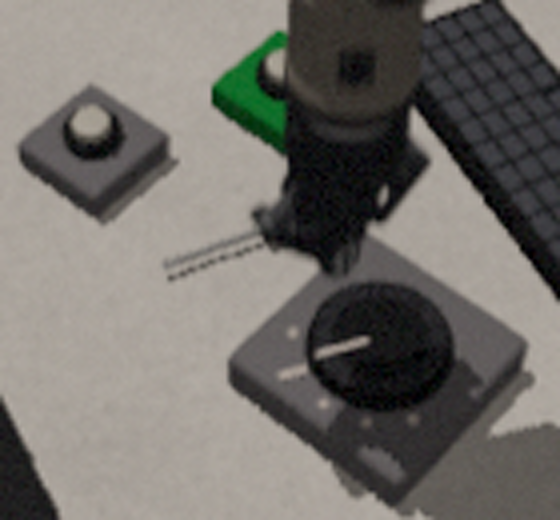

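The index line (318–368, 340–358) now runs straight into the long bar at (290,374). Next is the key.

>>> send_rows([
  [[0.0072,0.0472,0],[0,0,0]],
  [[0.0072,0.0472,0],[0,0,0]],
  [[0.0072,0.0472,0],[0,0,0]],
  [[0.0072,0.0472,0],[0,0,0]],
  [[0.0072,0.0472,0],[0,0,0]],
  [[0.0072,0.0472,0],[0,0,0]],
  [[0,0,0.03],[0,0,0]],
  [[0,0,0.04],[0,0,0]],
  [[0,0,0.02],[0,0,0]],
  [[0,0,0],[0,0,0]],
  [[0,0,0],[0,0,0]],
])

```text
clock: 8.82
tcp_pos: [0.5778, -0.1358, 0.0651]
orientation: [3.138, 0.139, 0.003]
contact_force: [0.6, -0.3, -0.1]
grip_width: -0.0001
```

```bash
python3 - <<'E'
from h import *
from bench import r,grab_frame
o=r.get_obs();print(o["tcp_pos"],o["contact_force"],toolshift(o,[.5765,-.136,.05]))
f=grab_frame("scene");crop(f,170,105,140,130,4,"pics/s3.png")
for n in("top",): crop(grab_frame(n),170,140,150,100,5,"pics/t3.png")
E
```

```text
[ 0.57781391 -0.13581819  0.06507999] [ 0.58700432 -0.28253841 -0.09197325] [-1.35436217e-03  5.48512341e-05  1.50774124e-02]
```

View pics/s3.png

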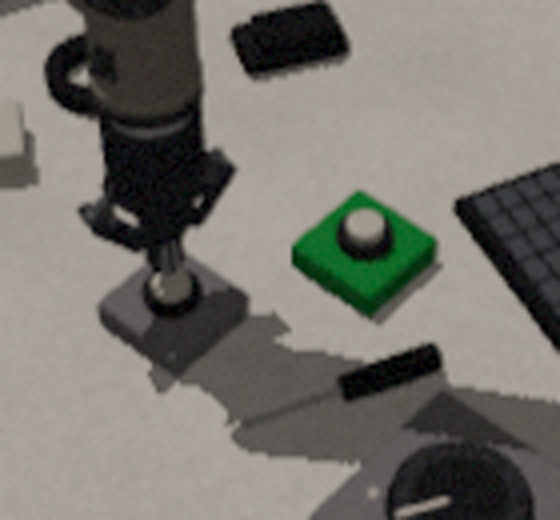

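The fingertips (170,265) are directly above the grey box's key (175,290). I'll press slowly and watch the force.

>>> send_rows([
  [[-0.001,0,0.008],[0,0,0]],
  [[0,0,0.007],[0,0,0]],
  [[0,0,0.002],[0,0,0]],
  [[0,0,0.002],[0,0,0]],
  [[0,0,0],[0,0,0]],
  [[0,0,0],[0,0,0]],
])

```text
clock: 9.68
tcp_pos: [0.5761, -0.1355, 0.046]
orientation: [-3.138, -0.139, -0.001]
contact_force: [-3.7, 1.7, 13.2]
grip_width: 0.0
```

```bash
python3 - <<'E'
from h import *
from bench import r,grab_frame
o=r.get_obs();print(o["tcp_pos"],o["contact_force"],o["moment"])
f=grab_frame("scene");crop(f,190,150,60,50,10,"pics/s4.png")
s=pickle.load(open("scene0.pkl","rb"));crop(s,190,150,60,50,10,"pics/s4b.png")
E
```

```text
[ 0.57612407 -0.13552717  0.04597548] [-3.70469032  1.74703479 13.22271584] [0.3709482  0.70307425 0.02192085]
```

View pics/s4.png

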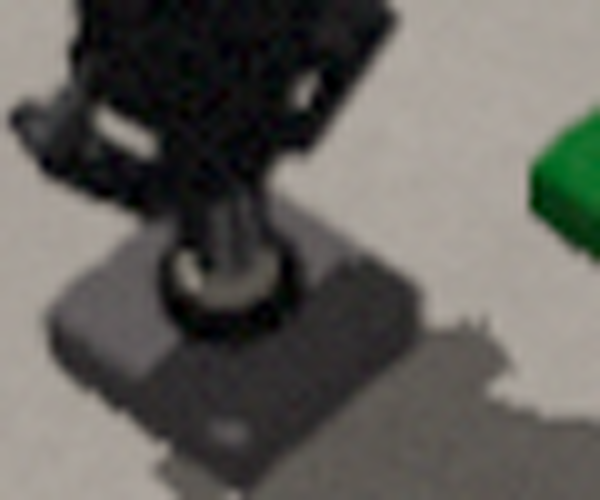

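View pics/s4b.png

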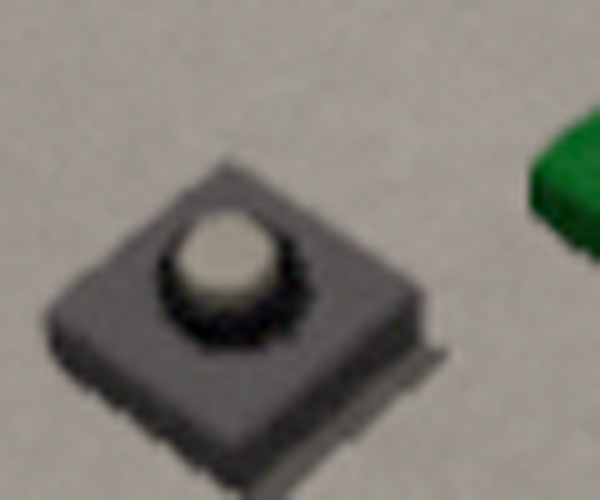

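The white key has sunk to the collar (about 230,285) and the force is 13 N, well over the 5 N spring, so it has bottomed out. I'll add a slight extra push to confirm.

>>> send_rows([
  [[0,0,0.0005],[0,0,0]],
  [[0,0,0.0003],[0,0,0]],
  [[0,0,0],[0,0,0]],
  [[0,0,0],[0,0,0]],
])

```text
clock: 10.22
tcp_pos: [0.5761, -0.1355, 0.0459]
orientation: [-3.137, -0.139, -0.001]
contact_force: [-5.4, 2.6, 20.3]
grip_width: 0.0002
```

>>> send_rows([
  [[0,0,-0.003],[0,0,0]],
  [[0,0,-0.002],[0,0,0]],
  [[0,0,-0.005],[0,0,0]],
  [[0,0,-0.03],[0,0,0]],
  [[0,0,-0.06],[0,0,0]],
  [[0,0,-0.05],[0,0,0]],
  [[0,-0.04,0],[0,0,0]],
  [[0,-0.06,0],[0,0,0]],
  [[0,0,0],[0,0,0]],
  [[0,0,0],[0,0,0]],
])

```text
clock: 11.48
tcp_pos: [0.5665, -0.0362, 0.1937]
orientation: [3.138, 0.14, -0.001]
contact_force: [0.1, 0.0, 0.2]
grip_width: -0.0001
```

```bash
python3 - <<'E'
from h import *
from bench import r,grab_frame
o=r.get_obs();print(o["tcp_pos"],o["contact_force"])
f=grab_frame("scene");cv2.imwrite("pics/s5.png",cv2.resize(f["frame"][:,:,::-1],(800,600),interpolation=cv2.INTER_CUBIC))
crop(grab_frame("top"),170,140,150,100,5,"pics/t5.png")
E
```

```text
[ 0.56654835 -0.03619821  0.19373691] [0.10743994 0.04958548 0.18075573]
```

View pics/s5.png

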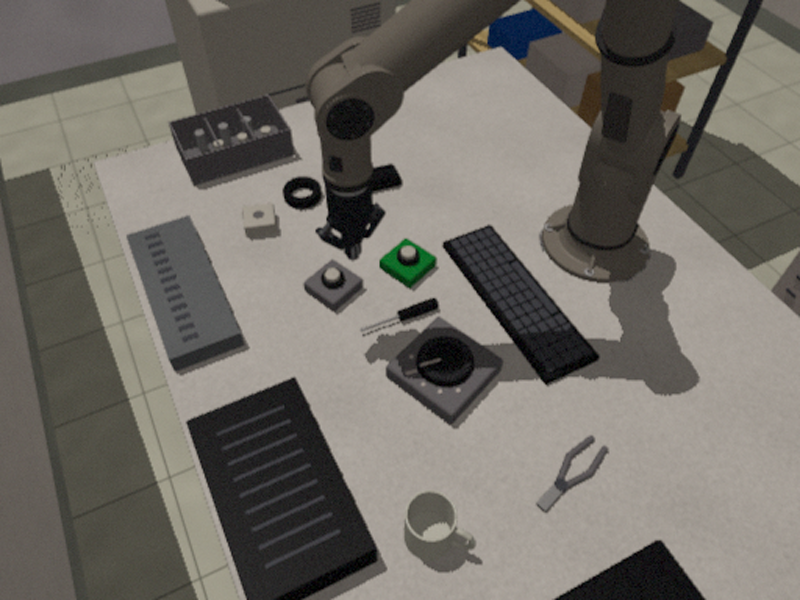

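View pics/t5.png

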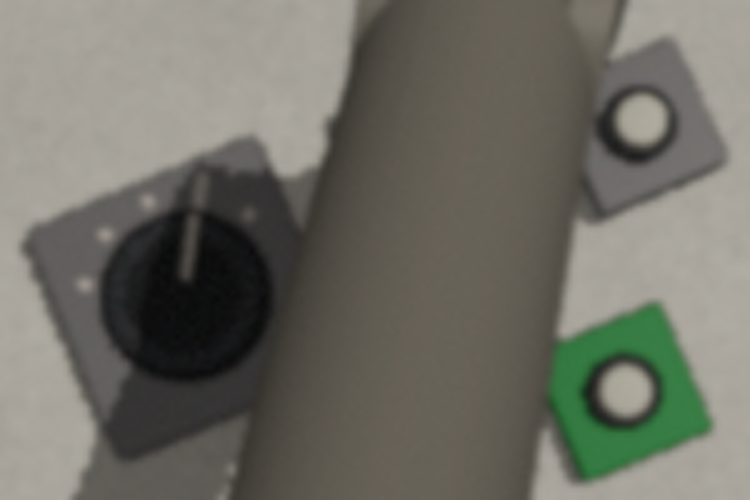

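The index line (185–195, 220–280) is in line with the bar at (201,190). The key is up again and the loose things have not moved, so I'm handing in.

```bash
python3 -c "
from bench import r
print(r.hand_in())"
```

```text
the job is handed in; nothing more can be done
None
```

The dial is now at the long bar, the key has been pressed and released, and the job is handed in. No verdict was reported, and I had no view of the screen to confirm that the camera came on.

- **Dial:** I dragged it about 60° clockwise (two clicks) with shut fingertips, at about 6 N. After lifting off, both cameras showed the index line in line with the bar.
- **Key:** I pressed the grey box's key onto its hard stop. The force reached about 20 N with almost no further travel, against about 5 N for the spring alone. That last push was firmer than it needed to be, but within the limits. Afterwards the key was up again.
- **Surroundings:** In the last scene picture the mug, tape, driver, pliers, junction box and green look-alike stood where they began. The mouse was partly hidden behind the wrist there, but the arm never went low near it.
- **Finish:** The robot was touching nothing, with the TCP at 0.19 m and a measured force of about 0.2 N. The robot clock was at about 11.5 s of the 51 s allowed.

No checks failed. Before the press, the key-height estimate from the two pictures was about 46 mm. The key was already on its stop with the fingertip at 46 mm, so its top was really nearer 52 mm.

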